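Clamp a whetstone in its holder with the lever bolt

TASK

Get the whetstone ready for sharpening by locking it in its holder. Gently slide the metal jaw along until the stone sits tight, with no gaps, between the jaw and the fixed stop at the far end. Then, with its lever still standing open, screw the lever bolt in (clockwise from above) until its pad is just snug on the jaw - clearly resisting, but not forced - and finally fold the lever over the top and all the way down on the other side, so that it locks the jaw. Leave the knife, the tin and the cup where they are.

Things in the scene. Friction and masses are not known exactly. Their poses are not given: they have to be found in the camera images.
- holder: Whetstone holder: pale wooden base 330 x 80 mm, fixed on the worktop. Origin: at worktop height under its middle; x runs along it from the jaw end (-165 mm) to the stop end (+165 mm), z up. Stone and jaw slide on its top, 15 mm above the worktop, between two wooden rails (inner faces at y = +-26.5 mm, tops 21 mm above the worktop).
- stop_face (a point): Foot of the face of the fixed aluminium stop, at x = 150 mm in the holder's frame, 15 mm above the worktop. The stop is 14 mm higher than this point.
- whetstone: Two-layer whetstone, grey below, brown-red above, 150 x 50 x 24 mm, about 0.4 kg; top 39 mm above the worktop. Origin: centre of its underside, x along its length. Home against the stop its origin is at x = 75 mm in the holder's frame; it starts 2 to 8 mm short of that.
- jaw: Loose metal jaw, 0.4 kg: slotted plate 126 x 50 x 8 mm (top 23 mm above the worktop), with a lip in front that meets the stone and a push tab behind. Origin: foot of the lip's front face, x towards the stone. Home, with the stone on the stop, it is at x = 0 in the holder's frame; it starts 14 to 28 mm short. Jaw and stone slide at 4 to 7 N; over 60 N of jaw on stone (knocks too) is too much.
- jaw_tab (a point): Middle of the rear face of the jaw's upright push tab, 126 mm behind the jaw's front face, 27 mm above the worktop. The tab is 34 mm wide, 6 mm thick and its top is 39 mm above the worktop. Push here, towards the stone.
- bolt_seat (a point): Where the upright axis of the lever bolt meets the holder's top: x = -58 mm, y = 0 in the holder's frame, 15 mm above the worktop. Fixed in the holder. The bolt stands in the jaw's slot. Nothing near it but the bolt and its lever is higher than 39 mm above the worktop.
- clamp_bolt: Lever bolt: upright screw with a cam lever on top, below it a dark steel collar and black rubber pad 36 mm across. Origin on its axis, 24 mm under the lever's pivot; x horizontal, pointing the way the lever folds; turns with the bolt. Clockwise from above goes down, 8 mm a turn. Snug after about 1 to 5 rad: the pad is worn by up to 1.5 mm either way, so snug must be felt. It stays where left.
- lever_pivot (a point): Hinge of the lever, on the bolt's axis, 45 to 51 mm above the worktop, along the bolt's y axis. Torque about the bolt: 0.05 N m running free, then climbing about 0.3 N m per rad once the pad presses on the jaw. Snug is 0.2 to 0.4 N m (7 to 12 N pushed sideways on the lever 31 mm from the axis); above 0.45 N m is forced.
- lever_tip (a point): Free end of the lever, 68 mm from the pivot. The lever is a straight flat bar, 22 mm wide (along the pivot), 9 mm thick. Open, it leans 34 degrees off upright to the bolt's -x side: the tip is 38 mm from the bolt's axis, 56 mm above the pivot. Pushed sideways on its narrow edge it cranks the bolt.
- clamp_lever (a joint): Angle of the lever about its pivot: 0 open (leaning 0.6 rad to the bolt's -x side; starts at 0 to 0.08), 0.6 upright, 2.17 folded down level on the +x side, the end of its travel. Stays where left. Folding takes 0.2 to 0.3 N m, some 6 to 8 N near its end, pushed square to the bar. Its cam presses the pad down 2.2 mm over the fold: about 60 N more clamping force.
- knife: Bystander: kitchen knife 290 mm long, dark wooden handle. Origin: underside by the bolster. Leave alone.
- food_tin: Bystander: food tin 75 mm across, 58 mm high. Origin: centre of the underside. Leave alone.
- espresso_cup: Bystander: white espresso cup 62 mm across, 51 mm high. Origin: centre of the underside. Leave alone.

How it is judged:
By the outcome, as a careful person would: the job done as asked, in the order asked, and still so for the second after the job is handed in, with the robot touching nothing.
It also fails if it takes over 64 s, if anything falls off the work surface, if the arm or the gripper's body presses on something with over 40 N, if the wrist force passes 120 N, or if a joint passes its speed limit or range.

ROBOT

A 6-joint arm with a two-finger parallel gripper is mounted at the origin on a cart in front of the work surface, level with it; the furniture and walls round the work are solid. World frame = base frame: x ahead of the robot, y to its left, z up, the work surface at z = 0. Lengths are in m, angles in degrees, forces in N, time in s.
With the tool pointing down it reaches from about 0.4 to 0.825 m from the base axis. Payload 7 kg.
Tool frame: the origin (TCP) lies between the finger pads; the fingertips stand 25 mm ahead of it and the grasp point (between the pads) lies 6 mm ahead of it; z points along the fingers, y is the line along which they close (so a half turn about z gives the same grasp; the last joint's range is limited). The gripper opens to 88 mm and grips with 3 to 60 N. Pads are 19 mm wide; open, the fingers measure 130 mm over their backs; the gripper's body (78 mm by 193 mm) begins 47 mm behind the grasp point.
Start: joints at [-59.696, 20.546, 0.682, 0, -70.136, -16.507], TCP at [0.161, -0.656, 0.252] pointing down, gripper open.
Joint ranges: [-176.03, 176.03], [-82.01, 121.73], [-58.28, 71.71], [-173.87, 95.51], [-174.79, -0.11], [-173.66, 173.66]. Speed limits (degrees/s): [136.94, 136.94, 172.46, 180, 180, 180].

INTERFACE

Orientations are given as [roll, pitch, yaw] about the fixed x, y, z axes, in that order (R = Rz(yaw) Ry(pitch) Rx(roll)).
In Python, from plant import ctrl gives the robot as it stands.
- The arm moves only by the shell command python3 drive.py 'ROWS'. ROWS is a JSON list of rows, 1 to 8 of them, each an object with the fields trans (a list: dx, dy, dz in m), turn (a turn about the tool's z in degrees), aperture (the finger opening in m); a field left out counts as zero (the opening has to be given); each row is the pose to reach, as a shift and turn from the pose commanded when the command began, along the tool's axes at that moment; what a row does not reach only later rows make up. A row lasts 1/8 s, in which the tool goes at most 0.0625 m and 10.7 degrees, less where a joint would pass 70% of its speed; a pose out of reach is approached as far as the arm can. The fingers move at their own pace and stop on an object; the grip force is fixed at half the most. Time passes only in rows, so rows that do not move let the fingers close. It prints the time, the measured TCP pose, the force, the opening and the grip force at its end. Input that does not fit is refused with a message, and nothing moves.
- ctrl.get_obs(): the state, without advancing time (a new reading comes with each control period).
- ctrl.snapshot(name): name is "scene" or "top" or "wrist"; returns a dict with "frame" (480x640x3 uint8, red, green, blue), "z_map" (480x640 float32, m along the optical axis (not along the pixel's ray), 0 where there is no reading), "fovy" (degrees; the focal length in pixels is half the picture's height over the tangent of half this angle, whatever the lens; pixels are square), "cx", "cy" (the principal point, pixels), "k1" (the pictures are not rectified: a ray, as slopes to the right and down, at radius r is drawn at 1 + k1 r^2 times it, then the intrinsics apply), "R" (3x3) and "t" (3): a world point X has camera coordinates R X + t; the wrist camera has in their place "T_tool_cam" (4x4, takes a point from camera to tool coordinates, whose origin is the TCP and whose axes are the flange's). Camera axes: x right, y down, z forward; pixel columns grow to the right and rows downward; lengths in m; the calibration is good to about 2 mm. A picture is of the moment at which its call begins: read the wrist's pose just before it.
- ctrl.close_job(): hands the job in; it is judged then, once.
The state is a dict: "clock": time; "joint_pos": joint angles; "qvel": joint speeds; "tau": joint torques, N m; "tool_pos": TCP position; "orientation": TCP orientation; "force": force on the tool from outside, world axes, zero at the start; "moment": the same for the moment, N m; "opening": finger opening in m; "gripper_force": force on a finger pad.
Only numpy, scipy, OpenCV 4.12 (cv2) and the standard library are available. Lean on these libraries where they do the work, as an engineer would, in place of code of your own. Each camera call takes 0.05 s, during which the arm holds its last target. There are 200 camera calls.

## Working session

There is one attempt and no reset: what is moved stays moved. The work goes in short steps, Python scripts to look and compute and a shell command to move; the robot and the scene stay as the last step left them, time stands still between calls to the robot, and variables do not carry over. Pictures are saved under pics/ and viewed, at most 10 in all, crops included, and the job is handed in when it is done.

```bash
ls; mkdir -p pics; cat > h.py <<'E'
import numpy as np, cv2
from plant import ctrl
from scipy.spatial.transform import Rotation as Ro
def snap(n):
    o=ctrl.get_obs(); s=ctrl.snapshot(n)
    f=240/np.tan(np.radians(s["fovy"])/2); s["f"]=f
    if n=="wrist":
        T=np.eye(4);T[:3,:3]=Ro.from_euler("xyz",o["orientation"],degrees=True).as_matrix();T[:3,3]=o["tool_pos"]
        W=T@np.array(s["T_tool_cam"]); s["Rw"]=W[:3,:3]; s["c"]=W[:3,3]
    else:
        R=np.array(s["R"]); s["Rw"]=R.T; s["c"]=-R.T@np.array(s["t"])
    return s
def rays(s,uv):
    uv=np.asarray(uv,float).reshape(-1,2)
    K=np.array([[s["f"],0,s["cx"]],[0,s["f"],s["cy"]],[0,0,1]])
    p=cv2.undistortPoints(uv.reshape(-1,1,2),K,np.array([s["k1"],0,0,0,0.])).reshape(-1,2)
    return np.c_[p,np.ones(len(p))]@s["Rw"].T
def onplane(s,uv,z):
    d=rays(s,uv); return s["c"]+d*((z-s["c"][2])/d[:,2])[:,None]
def cloud(s):
    v,u=np.mgrid[:480,:640]; d=rays(s,np.c_[u.ravel(),v.ravel()])
    return (s["c"]+d*s["z_map"].reshape(-1,1)).reshape(480,640,3)
def tri(s1,p1,s2,p2):
    a=rays(s1,p1)[0];b=rays(s2,p2)[0]
    k=np.linalg.lstsq(np.c_[a,-b],s2["c"]-s1["c"],rcond=None)[0]
    P,Q=s1["c"]+a*k[0],s2["c"]+b*k[1]; return (P+Q)/2,np.linalg.norm(P-Q)
def save(s,name,crop=None,sc=1):
    im=s["frame"][:,:,::-1]
    if crop: im=im[crop[1]:crop[3],crop[0]:crop[2]]
    cv2.imwrite("pics/"+name,cv2.resize(im,None,fx=sc,fy=sc,interpolation=cv2.INTER_CUBIC))
E
python3 - <<'E'
from h import *
import pickle
S={n:snap(n) for n in ("scene","top")}
pickle.dump(S,open("S0.pkl","wb"))
im=np.hstack([S[n]["frame"] for n in S])[:,:,::-1]
for n in S: save(S[n],n+"0.png"); print(n,S[n]["c"],S[n]["Rw"][:,2],S[n]["f"])
print(ctrl.get_obs())
E
```

```text
drive.py
pics
plant.py
scene [-0.13161746  0.66946673  0.64551169] [ 0.5587898  -0.66296465 -0.49822869] 465.4343066959198
top [ 0.29692872 -0.08198489  1.53828995] [ 0.13547667  0.00357189 -0.9907741 ] 528.4839758936306
{'clock': 0.1, 'joint_pos': array([-5.96949484e+01,  2.05867973e+01,  6.40786868e-01, -1.83645935e-02,
       -7.01371566e+01, -1.65072108e+01]), 'qvel': array([ 0.0141221 , -0.12713017,  0.085027  ,  0.01642217,  0.01078279,
        0.02301464]), 'tau': array([-1.82199481e-03, -5.84165061e+01,  2.93750829e+01,  7.01551750e+00,
        1.01748412e-02, -5.50478660e-05]), 'tool_pos': array([ 0.16087657, -0.65514084,  0.25073381]), 'orientation': array([ 1.79915355e+02, -7.07954078e-03, -1.66208406e+02]), 'force': array([0.06270146, 0.5397014 , 0.12674745]), 'moment': array([ 0.02905378,  0.05308182, -0.00366056]), 'gripper_force': 0.0, 'opening': 0.08749339528465028}
```

View pics/top0.png

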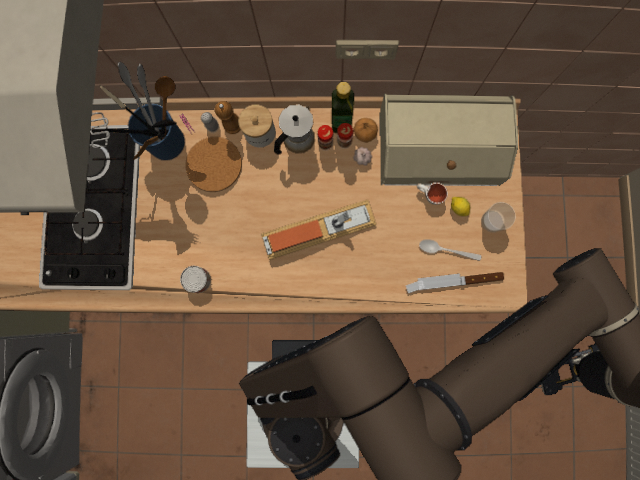

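View pics/scene0.png

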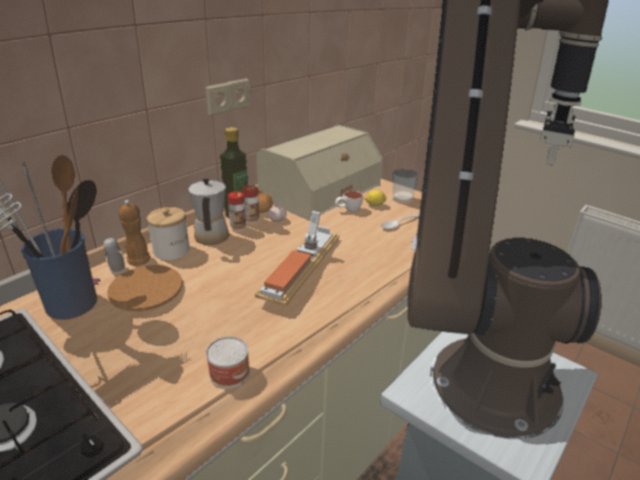

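Top view: the holder runs from the stop end near (267,245) to the jaw end near (370,215). The lever is at about (340,220), and the knife is at (455,283), clear of it. Next is a rough localisation so I can bring the wrist camera over it.

```bash
python3 - <<'E'
from h import *
import pickle
S=pickle.load(open("S0.pkl","rb")); s=S["top"]
print(onplane(s,[[267,247],[372,217],[340,220],[320,232],[455,283],[436,194],[195,280]],0.02))
hsv=cv2.cvtColor(s["frame"],cv2.COLOR_RGB2HSV)
m=cv2.inRange(hsv,(0,150,120),(12,255,255)); m[:,:250]=0;m[:,345:]=0;m[:210]=0;m[270:]=0
c=max(cv2.findContours(m,0,1)[0],key=cv2.contourArea); r=cv2.minAreaRect(c);print(r)
P=onplane(s,cv2.boxPoints(r),0.039);print(P)
c=snap("wrist"); print(np.array(c["T_tool_cam"]),c["f"],c["cx"],c["cy"])
E
```

```text
[[ 0.48060715  0.10368692  0.02      ]
 [ 0.569026   -0.20145004  0.02      ]
 [ 0.56005104 -0.10803864  0.02      ]
 [ 0.52465076 -0.04987811  0.02      ]
 [ 0.37625748 -0.43978068  0.02      ]
 [ 0.63825924 -0.39133463  0.02      ]
 [ 0.38407316  0.31174078  0.02      ]]
((294.77978515625, 235.2840576171875), (17.047286987304688, 51.902687072753906), 71.99584197998047)
[[ 0.51244325  0.10060557  0.039     ]
 [ 0.55918407 -0.041005    0.039     ]
 [ 0.51204067 -0.0563199   0.039     ]
 [ 0.46562342  0.08470294  0.039     ]]
[[ 6.96032905e-04 -9.65874315e-01 -2.59010277e-01  6.98685925e-02]
 [ 9.99999693e-01  5.79202642e-04  5.27375739e-04 -9.19208886e-04]
 [-3.59359244e-04 -2.59010565e-01  9.65874422e-01 -1.34175451e-01]
 [ 0.00000000e+00  0.00000000e+00  0.00000000e+00  1.00000000e+00]] 332.0425951775389 322.2704532855744 236.77591266919146
```

```bash
python3 drive.py '[{"trans": [-0.06, 0.04, 0], "turn": -10, "aperture": 0.088}, {"trans": [-0.11, 0.08, 0], "turn": -20, "aperture": 0.088}, {"trans": [-0.16, 0.12, 0], "turn": -30, "aperture": 0.05}, {"trans": [-0.21, 0.15, 0], "turn": -40, "aperture": 0}, {"trans": [-0.26, 0.19, 0], "turn": -50, "aperture": 0}, {"trans": [-0.31, 0.23, 0], "turn": -60, "aperture": 0}, {"trans": [-0.36, 0.26, 0], "turn": -70, "aperture": 0}, {"trans": [-0.41, 0.29, 0], "turn": -80, "aperture": 0}]'; python3 -c "
from h import *
o=ctrl.get_obs();print(o['joint_pos'],o['tool_pos'],o['orientation'])"
```

```text
clock: 1.15
tool_pos: [0.4889, -0.2763, 0.2518]
orientation: [-180.0, -0.0, -85.9]
force: [0.3, -0.3, -0.0]
opening: 0.0331
gripper_force: 0.0
[-9.50566403e+00  9.88619687e+00 -1.38511696e+01 -5.24655956e-05
 -6.62354323e+01  1.36464088e+01] [ 0.48891451 -0.27633583  0.25180575] [-1.79973555e+02 -6.37090736e-03 -8.58592779e+01]
```

```bash
python3 drive.py '[{"trans": [-0.05, -0.03, 0.01], "turn": -7, "aperture": 0}, {"trans": [-0.1, -0.06, 0.03], "turn": -13.4, "aperture": 0}, {"trans": [-0.12, -0.08, 0.03], "turn": -13.4, "aperture": 0}, {"trans": [-0.12, -0.08, 0.03], "turn": -13.4, "aperture": 0}]'; python3 - <<'E'
from h import *
import pickle
o=ctrl.get_obs();print(o['joint_pos'],o['tool_pos'],o['orientation'],o["force"],o["moment"])
s=snap("wrist"); pickle.dump(s,open("W1.pkl","wb")); save(s,"w1.png")
E
```

```text
clock: 1.65
tool_pos: [0.561, -0.1518, 0.2214]
orientation: [180.0, -0.0, -72.7]
force: [0.5, 0.1, 0.2]
opening: 0.0011
gripper_force: 0.0
[ 4.14069967e+00  1.30297852e+01 -1.39834950e+01  1.62604095e-02
 -6.30099566e+01  1.31438348e+01] [ 0.56096236 -0.15178064  0.2213524 ] [ 1.79974077e+02 -8.82273840e-03 -7.27080811e+01] [0.49251674 0.11348429 0.17797286] [-0.04885799  0.15192787 -0.00531529]
```

View pics/w1.png

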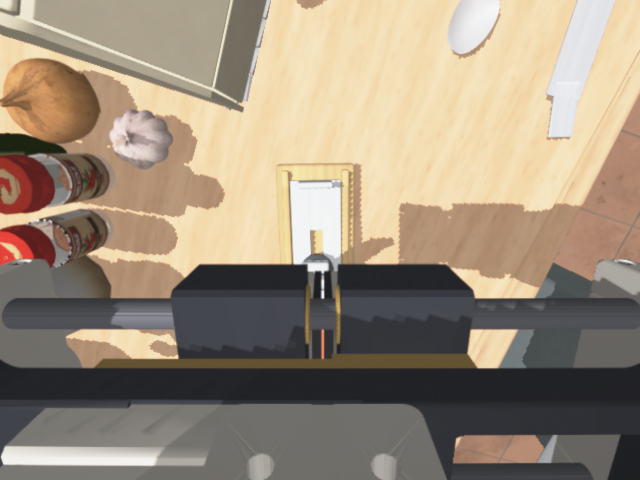

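The closed fingers hide the bolt. The jaw end and tab are visible at about (320,185). I'll move towards the stone end and view from two places.

```bash
python3 drive.py '[{"trans": [-0.06, 0, 0], "aperture": 0}, {"trans": [-0.12, 0, 0], "aperture": 0}, {"trans": [-0.12, 0, 0], "aperture": 0}, {"trans": [-0.12, 0, 0], "aperture": 0}]'; python3 - <<'E'
from h import *
import pickle
s=snap("wrist"); pickle.dump(s,open("W2.pkl","wb"))
E
python3 drive.py '[{"trans": [-0.05, 0, 0], "aperture": 0}, {"trans": [-0.10, 0, 0], "aperture": 0}, {"trans": [-0.10, 0, 0], "aperture": 0}, {"trans": [-0.10, 0, 0], "aperture": 0}]'; python3 - <<'E'
from h import *
import pickle
s=snap("wrist"); pickle.dump(s,open("W3.pkl","wb"))
a=pickle.load(open("W2.pkl","rb"))["frame"][100:300,170:470]
b=s["frame"][40:240,170:470]
im=np.vstack([a,b])[:,:,::-1]
cv2.imwrite("pics/w23.png",cv2.resize(im,None,fx=1.5,fy=1.5,interpolation=cv2.INTER_CUBIC))
E
```

```text
clock: 2.2
tool_pos: [0.5243, -0.0392, 0.2222]
orientation: [-179.9, -0.0, -72.8]
force: [0.0, -0.3, 0.3]
opening: 0.0002
gripper_force: 0.0
clock: 2.75
tool_pos: [0.4951, 0.0561, 0.2216]
orientation: [180.0, -0.0, -72.9]
force: [0.8, 0.0, -0.3]
opening: 0.0008
gripper_force: 0.0
```

View pics/w23.png

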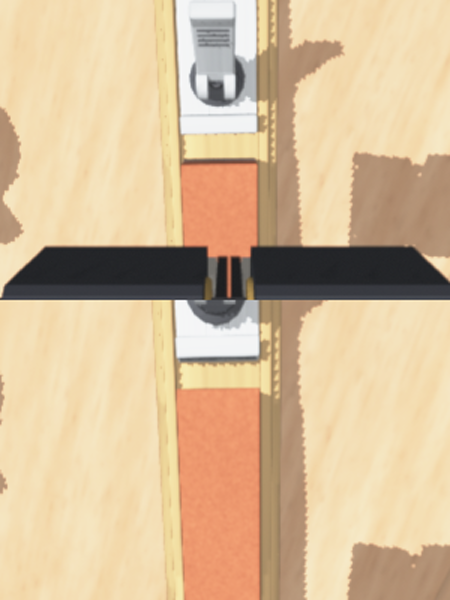

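The upper crop (W2) shows the lever leaning towards the jaw end, with its tip at about full-image pixel (312,103) and the pivot collar at (315,155). The jaw lip is at row ~185 and the stone's rear edge at row ~207. Next I'll measure.

```bash
cat > meas.py <<'E'
from h import *
import pickle
W=[pickle.load(open(f"W{i}.pkl","rb")) for i in (1,2,3)]
for s in W: s["C"]=cloud(s)
# stone: red mask in W3, edges on its top
s=W[2]; hsv=cv2.cvtColor(s["frame"],cv2.COLOR_RGB2HSV)
m=cv2.inRange(hsv,(0,110,120),(13,255,255)); m[:,:250]=0; m[:,400:]=0
n,l,st,_=cv2.connectedComponentsWithStats(m); k=1+np.argmax(st[1:,4]); m=(l==k)
print("stone bbox",st[k], "depth z", np.median(s["C"][m][:,2]))
for zz in (0.039,):
    L=[];Rr=[]
    for v in range(st[k][1]+8,st[k][1]+st[k][3]-25,3):
        us=np.where(m[v])[0]; L.append([us[0]-.5,v]);Rr.append([us[-1]+.5,v])
    PL,PR=onplane(s,L,zz)[:,:2],onplane(s,Rr,zz)[:,:2]
    M=(PL+PR)/2; d=np.linalg.svd(M-M.mean(0))[2][0]; d*=np.sign(d[1])
    dl=np.linalg.svd(PL-PL.mean(0))[2][0]; dr=np.linalg.svd(PR-PR.mean(0))[2][0]
    print("axis yaw",np.degrees(np.arctan2(d[1],d[0])),np.degrees(np.arctan2(*dl[::-1]))%180,np.degrees(np.arctan2(*dr[::-1]))%180,"width",np.linalg.norm(PL-PR,axis=1).mean(),"mid",M.mean(0))
    us=np.arange(st[k][0]+12,st[k][0]+st[k][2]-12,4); rear=[[u,np.where(m[:,u])[0][0]-.5] for u in us]
    Pr=onplane(s,rear,zz)[:,:2]; print("stone rear mean",Pr.mean(0))
y=np.arctan2(d[1],d[0]); ex=np.array([np.cos(y),np.sin(y)]); ey=np.array([-ex[1],ex[0]]); o=M.mean(0)
def H(P): P=np.asarray(P); q=P[...,:2]-o; return np.stack([q@ex,q@ey,P[...,2]],-1)
if __name__=="__main__":
    print("rear along",np.median(H(np.c_[Pr,Pr[:,0]*0])[:,0]))
    for i,s in enumerate(W):
        h=H(s["C"]).reshape(-1,3); z=s["z_map"].ravel()>0.2
        near=z&(abs(h[:,1])<0.05)&(h[:,0]>-.32)&(h[:,0]<0.25)
        lev=near&(h[:,2]>0.055)&(h[:,2]<0.115)&(h[:,0]<-.08)
        if lev.sum()>20:
            q=h[lev]; hi=q[q[:,2]>q[:,2].max()-.01]; lo=q[q[:,2]<.066]
            print("lever",i,lev.sum(),"top",hi.mean(0),"zmax",q[:,2].max(),"low",lo.mean(0),"ywidth",np.ptp(q[:,1]))
        for a,b in ((.010,.0195),(.0195,.0215),(.0215,.026),(.026,.034),(.034,.043)):
            t=near&(h[:,2]>a)&(h[:,2]<b)
            if t.sum()>30: q=h[t]; print(i,a,t.sum(),"x",np.percentile(q[:,0],[1,50,99]).round(4),"y",np.percentile(q[:,1],[2,50,98]).round(4),"z",np.median(q[:,2]).round(4))
    print("o",o,"yaw",np.degrees(y))
E
python3 meas.py
```

```text
stone bbox [ 287   99   57  160 8564] depth z 0.03993541908762696
axis yaw 108.11183163787653 108.10288266863537 108.12081081017483 width 0.05060346204761087 mid [0.51428957 0.01047737]
stone rear mean [ 0.53407339 -0.04985347]
rear along -0.06349101992560402
lever 0 279 top [-0.15079632  0.00165451  0.11045568] zmax 0.1140295643075541 low [-0.1132186   0.00605373  0.06200339] ywidth 0.021639397231884155
0 0.01 2554 x [-0.2239 -0.2    -0.1201] y [-0.0394 -0.      0.0391] z 0.0159
0 0.0195 445 x [-0.217  -0.1722 -0.121 ] y [-0.0335 -0.0267  0.0332] z 0.0211
0 0.0215 4170 x [-0.2136 -0.1699 -0.1213] y [-0.032   0.0013  0.0318] z 0.0237
0 0.026 102 x [-0.2084 -0.1324 -0.086 ] y [-0.0143  0.0052  0.0183] z 0.0326
0 0.034 395 x [-0.2083 -0.2034 -0.0197] y [-0.0158  0.004   0.016 ] z 0.0394
lever 1 1717 top [-1.47527188e-01 -2.59809142e-05  1.10900415e-01] zmax 0.11425994765458514 low [-0.11438664 -0.00040632  0.06143796] ywidth 0.024658235494015093
1 0.01 4683 x [-0.2226 -0.1266 -0.0048] y [-0.0396  0.0002  0.0394] z 0.0158
1 0.0195 1129 x [-0.2156 -0.123  -0.0046] y [-0.0336 -0.0267  0.0331] z 0.021
1 0.0215 6528 x [-0.2117 -0.1627 -0.0095] y [-0.0324  0.0027  0.0321] z 0.0235
1 0.026 918 x [-0.2021 -0.0897  0.0968] y [-0.0232  0.0008  0.024 ] z 0.0319
1 0.034 3702 x [-0.2066 -0.0411  0.028 ] y [-0.0234  0.0012  0.0235] z 0.0399
lever 2 982 top [-0.12369082 -0.00024254  0.07191158] zmax 0.07728069658233944 low [-0.11405739 -0.00043042  0.06145659] ywidth 0.02488380299638808
2 0.01 4283 x [-0.1469 -0.0707  0.0952] y [-0.0397 -0.0002  0.0394] z 0.0158
2 0.0195 1321 x [-0.1457 -0.0445  0.0945] y [-0.0336 -0.0268  0.0332] z 0.021
2 0.0215 4315 x [-0.1452 -0.0981  0.092 ] y [-0.0329  0.0086  0.0325] z 0.0227
2 0.026 1421 x [-0.1222 -0.0847  0.1014] y [-0.0236  0.0006  0.0236] z 0.0316
2 0.034 9046 x [-0.1152 -0.0009  0.0836] y [-0.0237  0.0002  0.0239] z 0.0399
o [0.51428957 0.01047737] yaw 108.11183163787653
```

```bash
cat > go.py <<'E'
import sys,io,contextlib
from h import *
o0=np.array([0.51429,0.01048]); Y=np.radians(108.11)
ex=np.array([np.cos(Y),np.sin(Y)]); ey=np.array([-ex[1],ex[0]])
OX=-0.0595  # holder origin in o frame
def st():
    o=ctrl.get_obs(); p=np.array(o["tool_pos"]); q=p[:2]-o0
    F=np.array(o["force"]);M=np.array(o["moment"])
    return o,np.array([q@ex-OX,q@ey,p[2]]),np.array([F[:2]@ex,F[:2]@ey,F[2]]),M,o["orientation"][2]-np.degrees(Y)
def delta(x,y,z):
    o,h,*_=st(); w=o0+ex*(x+OX)+ey*y; d=np.array([w[0],w[1],z])-o["tool_pos"]
    return Ro.from_euler("xyz",o["orientation"],degrees=True).inv().apply(d)
if __name__=="__main__":
    o,h,F,M,r=st(); print("holder xyz",h.round(4),"relyaw",round(r%360,2),"F",F.round(2),"M",M.round(3),"t",round(o["clock"],2),"j6",round(o["joint_pos"][5],1))
    if len(sys.argv)>3: print("delta",delta(*map(float,sys.argv[1:4])).round(4))
E
python3 go.py -0.1755 0 0.049
```

```text
holder xyz [0.1085 0.0041 0.2215] relyaw 178.99 F [-0.55  0.7   0.29] M [-0.005  0.156  0.007] t 2.8 j6 -12.0
delta [ 0.2839 -0.0092  0.1725]
```

```bash
python3 drive.py '[{"trans": [0.06, -0.002, 0], "turn": -1, "aperture": 0}, {"trans": [0.12, -0.004, 0], "turn": -1, "aperture": 0}, {"trans": [0.18, -0.006, 0], "turn": -1, "aperture": 0}, {"trans": [0.24, -0.009, 0], "turn": -1, "aperture": 0}, {"trans": [0.284, -0.009, 0.03], "turn": -1, "aperture": 0}, {"trans": [0.284, -0.009, 0.09], "turn": -1, "aperture": 0}, {"trans": [0.284, -0.009, 0.13], "turn": -1, "aperture": 0}, {"trans": [0.284, -0.009, 0.13], "turn": -1, "aperture": 0}]'; python3 go.py -0.1755 0 0.049; python3 - <<'E'
from h import *
import pickle
s=snap("wrist"); pickle.dump(s,open("W4.pkl","wb")); s=snap("scene"); pickle.dump(s,open("S4.pkl","wb"));save(s,"s4.png",(250,180,370,300),5)
E
```

```text
clock: 3.8
tool_pos: [0.5851, -0.2126, 0.0878]
orientation: [179.7, 0.2, -71.9]
force: [-0.7, 5.3, -2.2]
opening: 0.0007
gripper_force: 0.0
holder xyz [-0.1746  0.002   0.0878] relyaw 179.96 F [ 5.22 -0.95 -2.2 ] M [1.328 0.447 0.379] t 3.8 j6 20.2
delta [ 0.001  -0.0022  0.0388]
```

View pics/s4.png

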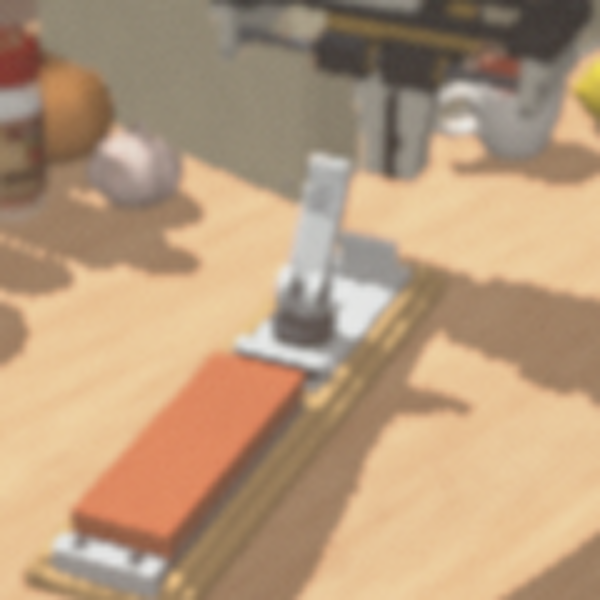

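```bash
python3 go.py; python3 - <<'E'
from go import *
import pickle
for n in ("W1","W4"):
    s=pickle.load(open(n+".pkl","rb")); C=cloud(s).reshape(-1,3)
    k=(s["z_map"].ravel()>.15)&(C[:,2]>0.04)&(C[:,0]>0.6)&(C[:,1]<-0.17)
    q=C[k]
    for a,b in ((.04,.08),(.08,.12),(.12,.16),(.16,.2),(.2,.3)):
        t=q[(q[:,2]>a)&(q[:,2]<b)]
        if len(t)>20: print(n,a,len(t),"minx",np.percentile(t[:,0],1).round(3),"maxy",np.percentile(t[:,1],99).round(3))
E
```

```text
holder xyz [-0.1749  0.0011  0.0901] relyaw 179.99 F [ 2.53 -1.11 -0.83] M [0.966 0.383 0.312] t 3.9 j6 20.2
W1 0.04 6856 minx 0.666 maxy -0.171
W1 0.08 4552 minx 0.666 maxy -0.228
W1 0.12 7673 minx 0.68 maxy -0.228
W1 0.16 3057 minx 0.715 maxy -0.228
W4 0.04 4597 minx 0.657 maxy -0.173
```

The residual force suggests the gripper end brushes the bread box, whose left face is at y = -0.228. I'll shift towards the tab to clear it, then descend.

```bash
python3 drive.py '[{"trans": [-0.004, 0, 0], "aperture": 0}, {"trans": [-0.008, -0.001, 0], "aperture": 0}, {"trans": [-0.01, -0.001, 0], "aperture": 0}, {"trans": [-0.01, -0.001, 0], "aperture": 0}]'; python3 go.py -0.165 0 0.049
```

```text
clock: 4.4
tool_pos: [0.5853, -0.2017, 0.092]
orientation: [-180.0, -0.0, -71.8]
force: [0.7, -0.0, -0.2]
opening: 0.0004
gripper_force: 0.0
holder xyz [-0.1642 -0.0015  0.092 ] relyaw 180.1 F [-0.24 -0.63 -0.18] M [-0.012  0.134  0.007] t 4.4 j6 19.2
delta [0.0008 0.0016 0.043 ]
```

```bash
python3 drive.py '[{"trans": [0, 0.001, 0.015], "aperture": 0}, {"trans": [0.001, 0.0015, 0.03], "aperture": 0}, {"trans": [0.001, 0.0015, 0.043], "aperture": 0}, {"trans": [0.001, 0.0015, 0.043], "aperture": 0}, {"trans": [0.001, 0.0015, 0.043], "aperture": 0}]'; python3 go.py -0.1585 0 0.049
```

```text
clock: 5.03
tool_pos: [0.5842, -0.2033, 0.0485]
orientation: [180.0, -0.0, -71.8]
force: [0.4, -0.7, 0.2]
opening: 0.0003
gripper_force: 0.0
holder xyz [-0.1654 -0.      0.0485] relyaw 180.1 F [-0.77 -0.22  0.23] M [ 0.015  0.15  -0.007] t 5.03 j6 19.3
delta [-0.0069  0.     -0.0005]
```

```bash
python3 drive.py '[{"trans": [-0.003, 0, 0], "aperture": 0}, {"trans": [-0.006, 0, 0], "aperture": 0}, {"trans": [-0.008, 0, 0], "aperture": 0}, {"trans": [-0.01, 0, 0], "aperture": 0}, {"trans": [-0.012, 0, 0], "aperture": 0}, {"trans": [-0.014, 0, 0], "aperture": 0}, {"trans": [-0.016, 0, 0], "aperture": 0}, {"trans": [-0.018, 0, 0], "aperture": 0}]'; python3 go.py -0.1355 0 0.049
```

```text
clock: 6.02
tool_pos: [0.5789, -0.1862, 0.049]
orientation: [-179.9, -0.0, -71.8]
force: [3.0, -4.8, 3.9]
opening: 0.0005
gripper_force: 2.6
holder xyz [-0.1476 -0.0003  0.049 ] relyaw 180.1 F [-5.5  -1.31  3.88] M [-1.775 -0.458  0.038] t 6.03 j6 17.6
delta [-0.0121  0.0003  0.    ]
```

```bash
python3 drive.py '[{"trans": [-0.001, 0, 0], "aperture": 0}, {"trans": [-0.002, 0, 0], "aperture": 0}, {"trans": [-0.003, 0, 0], "aperture": 0}, {"trans": [-0.004, 0, 0], "aperture": 0}, {"trans": [-0.005, 0, 0], "aperture": 0}, {"trans": [-0.006, 0, 0], "aperture": 0}, {"trans": [-0.007, 0, 0], "aperture": 0}, {"trans": [-0.008, 0, 0], "aperture": 0}]'; python3 go.py -0.1355 0 0.049
```

```text
clock: 7.02
tool_pos: [0.5765, -0.179, 0.049]
orientation: [-179.9, -0.1, -71.8]
force: [3.3, -7.8, 2.9]
opening: 0.0006
gripper_force: 4.0
holder xyz [-0.1399 -0.0003  0.049 ] relyaw 180.1 F [-8.41 -0.69  2.93] M [-2.762 -0.737 -0.053] t 7.03 j6 16.9
delta [-0.0044  0.0003 -0.    ]
```

```bash
python3 drive.py '[{"trans": [-0.0005, 0, 0], "aperture": 0}, {"trans": [-0.001, 0, 0], "aperture": 0}, {"trans": [-0.0015, 0, 0], "aperture": 0}, {"trans": [-0.002, 0, 0], "aperture": 0}, {"trans": [-0.0025, 0, 0], "aperture": 0}, {"trans": [-0.003, 0, 0], "aperture": 0}]'; python3 go.py -0.1355 0 0.049
```

```text
clock: 7.78
tool_pos: [0.5756, -0.1762, 0.049]
orientation: [-179.9, -0.1, -71.8]
force: [2.4, -7.6, 2.9]
opening: 0.0005
gripper_force: 4.0
holder xyz [-0.137  -0.0003  0.049 ] relyaw 180.1 F [-7.94  0.08  2.87] M [-2.684 -0.804 -0.013] t 7.78 j6 16.6
delta [-0.0015  0.0003  0.    ]
```

```bash
python3 drive.py '[{"trans": [-0.0003, 0, 0], "aperture": 0}, {"trans": [-0.0006, 0, 0], "aperture": 0}, {"trans": [-0.0009, 0, 0], "aperture": 0}]'; python3 go.py -0.1355 0 0.049
```

```text
clock: 8.15
tool_pos: [0.5754, -0.1754, 0.049]
orientation: [-179.9, -0.1, -71.8]
force: [2.8, -7.4, 3.3]
opening: 0.0003
gripper_force: 4.0
holder xyz [-0.1361 -0.0003  0.049 ] relyaw 180.1 F [-7.93 -0.4   3.31] M [-2.717 -0.774 -0.023] t 8.15 j6 16.5
delta [-0.0006  0.0003  0.    ]
```

```bash
python3 drive.py '[{"trans": [-0.0003, 0, 0], "aperture": 0}, {"trans": [-0.0006, 0, 0], "aperture": 0}, {"trans": [-0.0009, 0, 0], "aperture": 0}]'; python3 go.py
```

```text
clock: 8.52
tool_pos: [0.5752, -0.1748, 0.049]
orientation: [-179.9, -0.1, -71.8]
force: [2.9, -10.7, 1.2]
opening: 0.0006
gripper_force: 5.7
holder xyz [-0.1356 -0.0003  0.049 ] relyaw 180.11 F [-11.1    0.55   1.17] M [-4.04  -1.061  0.006] t 8.53 j6 16.4
```

```bash
python3 drive.py '[{"trans": [-0.0003, 0, 0], "aperture": 0}, {"trans": [-0.0006, 0, 0], "aperture": 0}]'; python3 go.py
```

```text
clock: 8.78
tool_pos: [0.5752, -0.1747, 0.049]
orientation: [-179.9, -0.1, -71.8]
force: [2.9, -15.2, 0.6]
opening: 0.0004
gripper_force: 7.4
holder xyz [-0.1355 -0.0003  0.049 ] relyaw 180.11 F [-15.3    1.96   0.58] M [-5.234 -1.419  0.009] t 8.78 j6 16.3
```

```bash
python3 drive.py '[{"trans": [0.003, 0, 0], "aperture": 0}, {"trans": [0.01, 0, 0], "aperture": 0}, {"trans": [0.015, 0, 0], "aperture": 0}, {"trans": [0.015, 0, -0.06], "aperture": 0.03}, {"trans": [0.015, 0, -0.12], "aperture": 0.088}, {"trans": [-0.04, 0, -0.15], "aperture": 0.088}, {"trans": [-0.1, 0, -0.17], "aperture": 0.088}, {"trans": [-0.16, 0, -0.17], "aperture": 0.088}]'; python3 drive.py '[{"trans": [-0.02, 0, 0], "aperture": 0.088}, {"trans": [-0.02, 0, 0], "aperture": 0.088}]'; python3 - <<'E'
from go import *
import pickle
o,h,F,M,r=st(); print(h,r)
s=snap("wrist"); pickle.dump(s,open("W5.pkl","wb")); save(s,"w5.png")
C=cloud(s); q=C-np.r_[o0,0]; Hx=np.stack([q[...,:2]@ex-OX,q[...,:2]@ey,C[...,2]],-1).reshape(-1,3)
z=s["z_map"].ravel()>.2; k=z&(abs(Hx[:,1])<.05)&(Hx[:,0]<-.02)&(Hx[:,0]>-.18)&(Hx[:,2]<.118)
for a in np.arange(.05,.118,.007):
    t=Hx[k&(Hx[:,2]>a)&(Hx[:,2]<=a+.007)]
    if len(t)>5: print(round(a,3),len(t),"x",np.percentile(t[:,0],[5,50,95]).round(4),"y",np.percentile(t[:,1],[3,50,97]).round(4))
t=Hx[k&(Hx[:,2]>.028)&(Hx[:,2]<.043)&(Hx[:,0]<-.1)]; print("tab",len(t),np.percentile(t[:,0],[2,50,98]).round(4))
E
```

```text
clock: 9.78
tool_pos: [0.5244, -0.0199, 0.2204]
orientation: [-179.8, 0.0, -71.8]
force: [1.2, 0.6, 0.3]
opening: 0.0449
gripper_force: 0.0
clock: 10.02
tool_pos: [0.5176, -0.001, 0.2189]
orientation: [-180.0, 0.0, -71.7]
force: [0.5, -0.5, -0.5]
opening: 0.0653
gripper_force: 0.0
[0.0475387  0.00044863 0.21886907] -179.76474441338536
0.05 113 x [-0.0582 -0.0546 -0.0458] y [-0.0126  0.0001  0.0119]
0.057 331 x [-0.0603 -0.0551 -0.0477] y [-0.0114 -0.0007  0.0107]
0.064 197 x [-0.064  -0.062  -0.0564] y [-0.0105 -0.0007  0.0104]
0.071 200 x [-0.0685 -0.0662 -0.0644] y [-0.0102  0.0001  0.0095]
0.078 184 x [-0.0716 -0.0698 -0.0683] y [-0.0105 -0.0007  0.0102]
0.085 250 x [-0.0759 -0.0737 -0.0714] y [-0.0105  0.      0.0102]
0.092 258 x [-0.0799 -0.0778 -0.0759] y [-0.01  0.    0.01]
0.099 256 x [-0.0833 -0.0816 -0.0797] y [-0.0104 -0.      0.0102]
0.106 533 x [-0.0925 -0.0869 -0.0833] y [-0.0101 -0.      0.01  ]
0.113 77 x [-0.0892 -0.0872 -0.085 ] y [-0.0078 -0.      0.0095]
tab 467 [-0.1244 -0.1203 -0.1188]
```

View pics/w5.png

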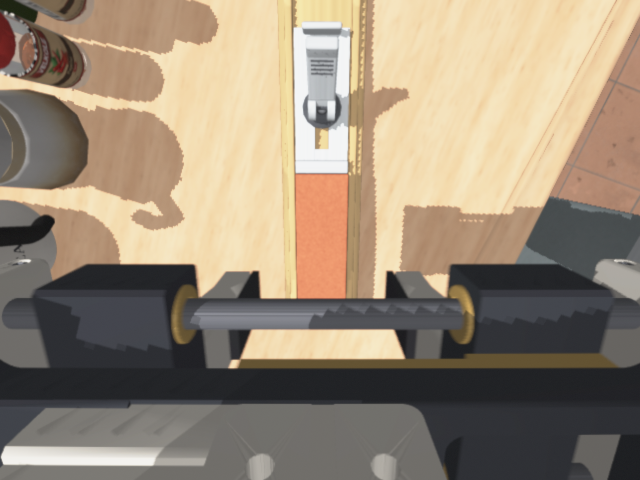

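Jaw and stone are now touching, with no gap at row ~173. The lever sits at (320,60) and is still aligned with the holder, but it was nudged to about 0.09 rad. I'll straddle it from above, grip it, ease it back to open, then crank.

```bash
python3 go.py -0.080 0 0.094
```

```text
holder xyz [0.0467 0.0005 0.2187] relyaw 180.18 F [ 0.53 -0.7   0.36] M [-0.071  0.186 -0.004] t 10.07 j6 -3.2
delta [ 0.1267 -0.      0.1247]
```

```bash
python3 drive.py '[{"trans": [0.05, 0, 0], "aperture": 0.088}, {"trans": [0.1, 0, 0], "aperture": 0.088}, {"trans": [0.1267, 0, 0.02], "aperture": 0.088}, {"trans": [0.1267, 0, 0.07], "aperture": 0.088}, {"trans": [0.1267, 0, 0.11], "aperture": 0.088}, {"trans": [0.1267, 0, 0.1245], "aperture": 0.088}, {"trans": [0.1267, 0, 0.1245], "aperture": 0.05}, {"trans": [0.1267, 0, 0.1245], "aperture": 0.03}]'; python3 go.py -0.080 0 0.094
```

```text
clock: 11.08
tool_pos: [0.5588, -0.1229, 0.0956]
orientation: [-179.9, -0.0, -71.8]
force: [0.3, 0.8, -0.5]
opening: 0.0727
gripper_force: 0.0
holder xyz [-0.0811 -0.0008  0.0956] relyaw 180.1 F [ 0.7  -0.56 -0.54] M [ 0.026  0.126 -0.012] t 11.07 j6 11.0
delta [-0.0011  0.0008  0.0016]
```

```bash
python3 drive.py '[{"trans": [-0.001, 0.0008, 0.001], "aperture": 0.018}, {"trans": [-0.001, 0.0008, 0.001], "aperture": 0.018}, {"trans": [-0.001, 0.0008, 0.001], "aperture": 0.018}, {"trans": [-0.001, 0.0008, 0.001], "aperture": 0.018}, {"trans": [-0.001, 0.0008, 0.001], "aperture": 0.018}, {"trans": [-0.001, 0.0008, 0.001], "aperture": 0.018}]'; python3 go.py -0.085 0 0.094
```

```text
clock: 11.82
tool_pos: [0.5577, -0.1218, 0.0933]
orientation: [-179.9, -0.0, -71.8]
force: [3.7, 1.2, -0.8]
opening: 0.0222
gripper_force: 29.7
holder xyz [-0.0797 -0.0001  0.0933] relyaw 180.09 F [ 0.02 -3.91 -0.78] M [ 0.395 -1.408 -0.149] t 11.82 j6 10.9
delta [ 0.0053  0.0001 -0.0007]
```

```bash
python3 drive.py '[{"trans": [0.001, 0, 0], "aperture": 0.018}, {"trans": [0.002, 0, 0], "aperture": 0.018}, {"trans": [0.003, 0, 0], "aperture": 0.018}, {"trans": [0.004, 0, 0], "aperture": 0.018}]'; python3 go.py; python3 drive.py '[{"trans": [0.001, 0, 0], "aperture": 0.026}, {"trans": [0.001, 0, 0], "aperture": 0.026}, {"trans": [0.001, 0, 0], "aperture": 0.026}]'; python3 go.py -0.083 0 0.092
```

```text
clock: 12.32
tool_pos: [0.5582, -0.1236, 0.0927]
orientation: [-179.9, 0.1, -71.8]
force: [1.3, 15.9, -1.8]
opening: 0.022
gripper_force: 29.8
holder xyz [-0.0816 -0.0001  0.0927] relyaw 180.05 F [14.69 -6.21 -1.78] M [ 6.348 -0.654 -0.09 ] t 12.32 j6 11.3
clock: 12.7
tool_pos: [0.5576, -0.1271, 0.093]
orientation: [179.9, 0.0, -71.8]
force: [-1.0, -0.7, 0.3]
opening: 0.0255
gripper_force: 0.0
holder xyz [-0.0848  0.0016  0.093 ] relyaw 180.07 F [-0.33  1.16  0.29] M [ 0.026  0.094 -0.011] t 12.7 j6 11.4
delta [-0.0018 -0.0016  0.001 ]
```

```bash
cat > tq.py <<'E'
from go import *
o,h,F,M,r=st(); rx,ry=h[0]+.058,h[1]
print("bolt r %.4f ang(cw) %.1f"%(np.hypot(rx,ry),(-np.degrees(np.arctan2(ry,rx))+180)%360),"relyaw cw",round((180-r)%360,1),"h",h.round(4),"F",F.round(1),"Mz",M[2].round(3),"TAU %.3f"%(M[2]+rx*F[1]-ry*F[0]),"t",round(o["clock"],2),"j6",o["joint_pos"][5].round(1))
c=Ro.from_euler("xyz",o["orientation"],degrees=True).inv().apply(np.r_[o0+ex*(-.058+OX),0]-np.array(o["tool_pos"])); print("axis in tool",c[:2].round(4))
E
python3 tq.py; python3 drive.py '[{"trans": [-0.002, -0.0016, 0], "aperture": 0.026}, {"trans": [-0.0024, 0.0027, 0], "turn": 10, "aperture": 0.026}, {"trans": [-0.0035, 0.007, 0], "turn": 20, "aperture": 0.026}, {"trans": [-0.0053, 0.0109, 0], "turn": 30, "aperture": 0.026}, {"trans": [-0.0078, 0.0145, 0], "turn": 40, "aperture": 0.026}]'; python3 tq.py
```

```text
bolt r 0.0268 ang(cw) 3.5 relyaw cw 359.9 h [-0.0848  0.0016  0.093 ] F [-0.3  1.2  0.3] Mz -0.011 TAU -0.041 t 12.7 j6 11.4
axis in tool [-0.0268 -0.0018]
clock: 13.32
tool_pos: [0.5421, -0.1239, 0.0931]
orientation: [-180.0, 0.0, -112.1]
force: [1.1, 0.7, -1.2]
opening: 0.0264
gripper_force: 0.8
bolt r 0.0243 ang(cw) 39.1 relyaw cw 40.2 h [-0.0769  0.0153  0.0931] F [ 0.3 -1.2 -1.2] Mz -0.044 TAU -0.027 t 13.32 j6 -29.5
axis in tool [-0.0243  0.0006]
```

```bash
python3 drive.py '[{"trans": [-0.0004, 0.0043, 0], "turn": 10, "aperture": 0.026}, {"trans": [-0.0015, 0.0086, 0], "turn": 20, "aperture": 0.026}, {"trans": [-0.0033, 0.0125, 0], "turn": 30, "aperture": 0.026}]'; python3 tq.py;  python3 drive.py '[{"trans": [-0.0004, 0.0043, 0], "turn": 10, "aperture": 0.026}, {"trans": [-0.0015, 0.0086, 0], "turn": 20, "aperture": 0.026}, {"trans": [-0.0033, 0.0125, 0], "turn": 30, "aperture": 0.026}]'; python3 tq.py
```

```text
clock: 13.7
tool_pos: [0.5316, -0.1162, 0.0931]
orientation: [-180.0, 0.0, -142.1]
force: [0.6, -1.6, -1.0]
opening: 0.0258
gripper_force: 0.8
bolt r 0.0244 ang(cw) 70.0 relyaw cw 70.2 h [-0.0663  0.0229  0.0931] F [-1.8 -0.1 -1. ] Mz 0.043 TAU 0.084 t 13.7 j6 -60.5
axis in tool [-0.0244  0.0001]
clock: 14.08
tool_pos: [0.5261, -0.1045, 0.093]
orientation: [-180.0, -0.0, -172.1]
force: [1.0, -2.1, -1.6]
opening: 0.0263
gripper_force: 0.8
bolt r 0.0249 ang(cw) 100.6 relyaw cw 100.3 h [-0.0534  0.0245  0.093 ] F [-2.3 -0.3 -1.6] Mz 0.024 TAU 0.078 t 14.07 j6 -91.9
axis in tool [-0.025  -0.0001]
```

Running free at about 0.05–0.08 N m. I'll continue in 30° steps.

```bash
python3 drive.py '[{"trans": [-0.0004, 0.0043, 0], "turn": 10, "aperture": 0.026}, {"trans": [-0.0015, 0.0086, 0], "turn": 20, "aperture": 0.026}, {"trans": [-0.0033, 0.0125, 0], "turn": 30, "aperture": 0.026}]'; python3 tq.py
```

```text
clock: 14.45
tool_pos: [0.5272, -0.0917, 0.0928]
orientation: [-180.0, -0.1, 157.8]
force: [-0.8, -1.0, -1.1]
opening: 0.026
gripper_force: 0.9
bolt r 0.0255 ang(cw) 130.0 relyaw cw 130.3 h [-0.0416  0.0195  0.0928] F [-0.7  1.1 -1.1] Mz -0.024 TAU 0.008 t 14.45 j6 -123.3
axis in tool [-0.0256  0.0002]
```

```bash
python3 drive.py '[{"trans": [-0.0004, 0.0043, 0], "turn": 10, "aperture": 0.026}, {"trans": [-0.0015, 0.0086, 0], "turn": 20, "aperture": 0.026}, {"trans": [-0.0033, 0.0125, 0], "turn": 30, "aperture": 0.026}]'; python3 tq.py
```

```text
clock: 14.82
tool_pos: [0.5343, -0.0813, 0.0925]
orientation: [-179.9, -0.1, 127.8]
force: [-1.8, -1.0, -1.1]
opening: 0.0262
gripper_force: 1.0
bolt r 0.0258 ang(cw) 158.4 relyaw cw 160.3 h [-0.034   0.0095  0.0925] F [-0.4  2.  -1.1] Mz 0.019 TAU 0.072 t 14.82 j6 -154.3
axis in tool [-0.0259  0.001 ]
```

```bash
python3 drive.py '[{"aperture": 0.06}, {"aperture": 0.088}, {"trans": [0, 0, -0.03], "aperture": 0.088}, {"trans": [0, 0, -0.06], "turn": -10, "aperture": 0.088}, {"trans": [0, 0, -0.06], "turn": -20, "aperture": 0.088}, {"trans": [0, 0, -0.06], "turn": -30, "aperture": 0.088}, {"trans": [0, 0, -0.06], "turn": -40, "aperture": 0.088}, {"trans": [0, 0, -0.06], "turn": -50, "aperture": 0.088}]'; python3 tq.py;  python3 drive.py '[{"turn": -10, "aperture": 0.088}, {"turn": -20, "aperture": 0.088}, {"turn": -30, "aperture": 0.088}, {"turn": -40, "aperture": 0.088}, {"turn": -50, "aperture": 0.088}, {"turn": -60, "aperture": 0.088}, {"turn": -70, "aperture": 0.088}, {"turn": -80, "aperture": 0.088}]'; python3 drive.py '[{"turn": -10, "aperture": 0.088}, {"turn": -20, "aperture": 0.088}, {"turn": -30, "aperture": 0.088}, {"turn": -40, "aperture": 0.088}, {"turn": -50, "aperture": 0.088}, {"turn": -55, "aperture": 0.088}, {"turn": -55, "aperture": 0.088}]'; python3 tq.py
python3 - <<'E'
from go import *
import pickle
s=snap("scene"); pickle.dump(s,open("S6.pkl","wb")); save(s,"s6.png",(250,180,370,300),5)
t=snap("top"); pickle.dump(t,open("T6.pkl","wb"))
E
```

```text
clock: 15.82
tool_pos: [0.5356, -0.0812, 0.1533]
orientation: [180.0, 0.0, 178.7]
force: [-0.1, 0.0, -0.6]
opening: 0.0875
gripper_force: 0.0
bolt r 0.0251 ang(cw) 160.9 relyaw cw 109.4 h [-0.0342  0.0082  0.1533] F [ 0.1  0.1 -0.6] Mz -0.017 TAU -0.015 t 15.82 j6 -103.4
axis in tool [-0.0156 -0.0197]
clock: 16.82
tool_pos: [0.5356, -0.0812, 0.1533]
orientation: [-180.0, 0.0, -101.3]
force: [-0.6, 0.4, 0.1]
opening: 0.0878
gripper_force: 0.0
clock: 17.7
tool_pos: [0.5356, -0.0812, 0.1532]
orientation: [-180.0, -0.0, -46.7]
force: [0.3, 0.8, -0.3]
opening: 0.0879
gripper_force: 0.0
bolt r 0.0251 ang(cw) 160.9 relyaw cw 334.8 h [-0.0343  0.0082  0.1532] F [ 0.7 -0.5 -0.3] Mz -0.041 TAU -0.059 t 17.7 j6 31.2
axis in tool [0.025  0.0027]
```

View pics/s6.png

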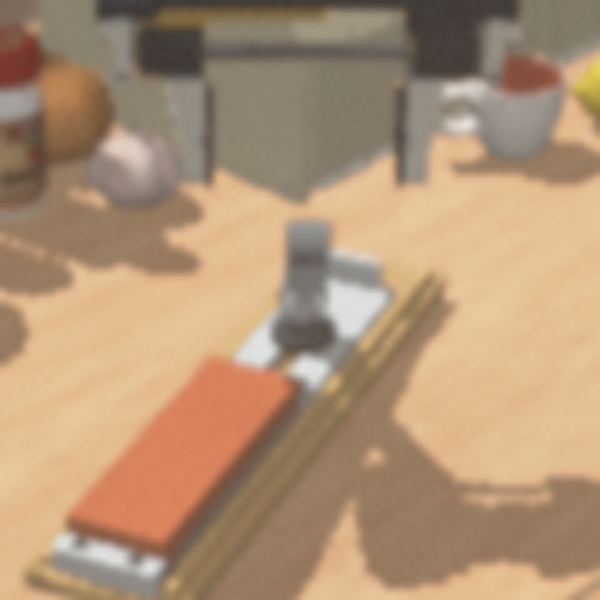

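The lever now leans towards the stone end, having turned about 156°. I'll re-engage it.

```bash
python3 drive.py '[{"trans": [0, 0.0027, 0], "aperture": 0.088}, {"trans": [0, 0.0027, 0.03], "aperture": 0.088}, {"trans": [0, 0.0027, 0.062], "aperture": 0.088}, {"trans": [0, 0.0027, 0.062], "aperture": 0.06}, {"trans": [0, 0.0027, 0.062], "aperture": 0.026}, {"trans": [0, 0.0027, 0.062], "aperture": 0.026}, {"trans": [0, 0.0027, 0.062], "aperture": 0.026}, {"trans": [0, 0.0027, 0.062], "aperture": 0.026}]'; python3 tq.py; python3 drive.py '[{"trans": [0.0004, -0.0043, 0], "turn": 10, "aperture": 0.026}, {"trans": [0.0015, -0.0086, 0], "turn": 20, "aperture": 0.026}]'; python3 tq.py
```

```text
clock: 18.8
tool_pos: [0.5338, -0.0829, 0.0916]
orientation: [-180.0, -0.0, -46.8]
force: [-0.3, -0.3, -0.5]
opening: 0.0431
gripper_force: 0.0
bolt r 0.0250 ang(cw) 155.1 relyaw cw 334.9 h [-0.0353  0.0105  0.0916] F [-0.2  0.4 -0.5] Mz -0.019 TAU -0.008 t 18.8 j6 31.2
axis in tool [0.0249 0.0002]
clock: 19.05
tool_pos: [0.5396, -0.0784, 0.091]
orientation: [179.9, 0.0, -67.2]
force: [-4.5, -0.1, 3.1]
opening: 0.0273
gripper_force: 2.2
bolt r 0.0254 ang(cw) 172.0 relyaw cw 355.3 h [-0.0329  0.0036  0.091 ] F [1.4 4.3 3.1] Mz 0.045 TAU 0.148 t 19.05 j6 10.5
axis in tool [ 0.0254 -0.0017]
```

```bash
python3 drive.py '[{"aperture": 0.026}, {"aperture": 0.026}]'; python3 tq.py; python3 drive.py '[{"trans": [0.0004, -0.0043, 0], "turn": 10, "aperture": 0.026}, {"trans": [0.0004, -0.0043, 0], "turn": 10, "aperture": 0.026}]'; python3 tq.py
```

```text
clock: 19.3
tool_pos: [0.54, -0.0783, 0.0909]
orientation: [179.9, 0.0, -66.6]
force: [-4.4, -0.4, 0.9]
opening: 0.026
gripper_force: 1.8
bolt r 0.0253 ang(cw) 172.9 relyaw cw 354.7 h [-0.0328  0.0031  0.0909] F [1.  4.3 0.9] Mz 0.024 TAU 0.130 t 19.3 j6 11.1
axis in tool [ 0.0254 -0.0009]
clock: 19.55
tool_pos: [0.5439, -0.0769, 0.0907]
orientation: [179.9, 0.0, -76.8]
force: [-5.1, 2.1, 2.5]
opening: 0.0259
gripper_force: 2.2
bolt r 0.0252 ang(cw) 182.1 relyaw cw 4.9 h [-0.0328 -0.0009  0.0907] F [3.6 4.2 2.5] Mz -0.02 TAU 0.090 t 19.55 j6 0.9
axis in tool [ 0.0253 -0.0014]
```

```bash
python3 drive.py '[{"trans": [0.0004, -0.0043, 0], "turn": 10, "aperture": 0.026}, {"trans": [0.0004, -0.0043, 0], "turn": 10, "aperture": 0.026}]'; python3 tq.py; python3 -c "
from go import *
" 
```

```text
clock: 19.8
tool_pos: [0.5477, -0.0763, 0.0906]
orientation: [179.8, 0.0, -86.8]
force: [-6.9, 1.6, 3.1]
opening: 0.0263
gripper_force: 3.0
bolt r 0.0251 ang(cw) 191.0 relyaw cw 14.9 h [-0.0333 -0.0048  0.0906] F [3.6 6.1 3.1] Mz 0.047 TAU 0.214 t 19.8 j6 -9.1
axis in tool [ 0.0251 -0.002 ]
```

```bash
python3 drive.py '[{"trans": [0.0004, -0.0043, 0], "turn": 10, "aperture": 0.026}, {"trans": [0.0004, -0.0043, 0], "turn": 10, "aperture": 0.026}]'; python3 tq.py
```

```text
clock: 20.05
tool_pos: [0.5517, -0.0763, 0.0906]
orientation: [179.8, -0.0, -96.8]
force: [-7.1, 4.2, 3.5]
opening: 0.0258
gripper_force: 3.7
bolt r 0.0249 ang(cw) 200.2 relyaw cw 24.9 h [-0.0346 -0.0086  0.0906] F [6.2 5.4 3.5] Mz 0.09 TAU 0.271 t 20.05 j6 -19.0
axis in tool [ 0.0249 -0.0023]
```

```bash
python3 drive.py '[{"trans": [0.0003, -0.0034, 0], "turn": 8, "aperture": 0.026}, {"trans": [0.0003, -0.0034, 0], "turn": 8, "aperture": 0.026}]'; python3 tq.py; python3 drive.py '[{"aperture": 0.026}]' >/dev/null; python3 tq.py;  python3 drive.py '[{"aperture": 0.026}]' >/dev/null; python3 tq.py
```

```text
clock: 20.3
tool_pos: [0.5545, -0.0768, 0.0905]
orientation: [179.8, -0.0, -104.8]
force: [-9.2, 6.1, 5.1]
opening: 0.0258
gripper_force: 5.0
bolt r 0.0247 ang(cw) 206.7 relyaw cw 32.9 h [-0.0359 -0.0111  0.0905] F [8.6 6.9 5.1] Mz 0.061 TAU 0.308 t 20.3 j6 -26.8
axis in tool [ 0.0245 -0.003 ]
bolt r 0.0248 ang(cw) 206.9 relyaw cw 32.8 h [-0.0359 -0.0112  0.0905] F [8.  6.8 4.9] Mz -0.015 TAU 0.224 t 20.43 j6 -26.7
axis in tool [ 0.0246 -0.0029]
bolt r 0.0248 ang(cw) 206.9 relyaw cw 32.8 h [-0.0359 -0.0112  0.0905] F [7.5 6.6 5. ] Mz 0.033 TAU 0.263 t 20.55 j6 -26.7
axis in tool [ 0.0246 -0.0029]
```

Torque is about 0.27 N m on average, within the snug window. I'll release, back off and measure the lever direction.

```bash
python3 drive.py '[{"aperture": 0.05}, {"aperture": 0.088}, {"aperture": 0.088}, {"trans": [0, 0, -0.06], "aperture": 0.088}, {"trans": [-0.05, 0, -0.11], "aperture": 0.05}, {"trans": [-0.1, 0, -0.13], "aperture": 0}, {"trans": [-0.1, 0, -0.13], "aperture": 0}, {"trans": [-0.1, 0, -0.13], "aperture": 0}]'; cat > lev.py <<'E'
from go import *
import sys,pickle
o,h,F,M,r=st(); print(h,r)
s=snap("wrist"); save(s,sys.argv[1]+".png")
C=cloud(s); q=C-np.r_[o0,0]; Hx=np.stack([q[...,:2]@ex-OX,q[...,:2]@ey,C[...,2]],-1).reshape(-1,3)
z=s["z_map"].ravel()>.15; k=z&(abs(Hx[:,1])<.08)&(abs(Hx[:,0]+.058)<.085)&(Hx[:,2]<.118)&(Hx[:,2]>.046)
c=[]
for a in np.arange(.046,.118,.007):
    t=Hx[k&(Hx[:,2]>a)&(Hx[:,2]<=a+.007)]
    if len(t)>5: c.append(np.median(t,0)); print(len(t),c[-1].round(4))
t=Hx[k&(Hx[:,2]>.065)]
if len(t)>50:
    m=t.mean(0); w,v=np.linalg.eigh(np.cov((t-m).T)); print("mean",m.round(4)); print("dirs",v.T.round(3),"sd",np.sqrt(w).round(4))
E
python3 lev.py w7
```

```text
clock: 21.55
tool_pos: [0.5823, 0.0198, 0.2208]
orientation: [180.0, 0.0, -104.7]
force: [0.1, -0.5, -0.4]
opening: 0.0318
gripper_force: 0.0
[ 0.0471689  -0.06753603  0.22080029] -212.84226905959605
71 [-0.0598  0.0004  0.0499]
271 [-0.0593  0.0003  0.0581]
93 [-0.0531 -0.0035  0.0634]
114 [-0.0494 -0.0038  0.0703]
129 [-0.0451 -0.0042  0.0776]
129 [-0.0414 -0.0065  0.0845]
140 [-0.0375 -0.0074  0.0914]
108 [-0.0339 -0.0087  0.0972]
428 [-0.0272 -0.0111  0.1072]
22 [-0.0276 -0.0088  0.1092]
mean [-0.0358 -0.0081  0.0932]
dirs [[ 0.795 -0.275 -0.541]
 [ 0.324  0.946 -0.004]
 [-0.513  0.172 -0.841]] sd [0.0017 0.0062 0.0165]
```

View pics/w7.png

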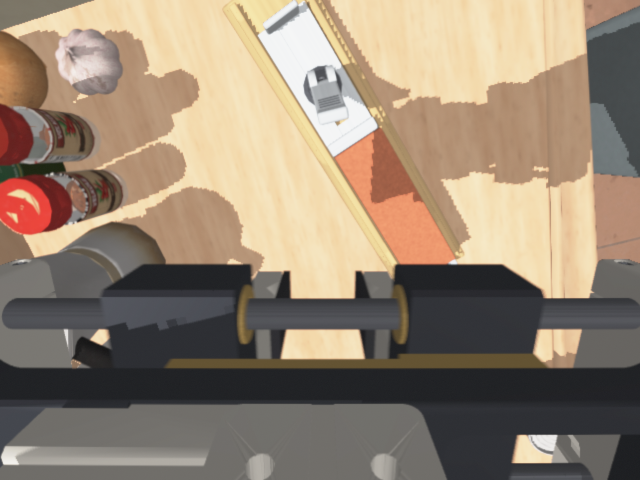

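The lever stands open, leaning towards about -19° in the holder frame. The collar is at (322,92) and the tip at (333,118), with the pad on the jaw and the jaw against the stone at row ~150. Now I'll position behind it for the fold.

```bash
python3 go.py 0.0044 -0.0214 0.112
```

```text
holder xyz [ 0.0467 -0.067   0.2204] relyaw 147.1 F [ 0.05  1.25 -0.38] M [ 0.02   0.085 -0.013] t 21.6 j6 -35.9
delta [0.0602 0.0152 0.1084]
```

```bash
python3 drive.py '[{"trans": [0.03, 0.008, 0], "turn": -7, "aperture": 0}, {"trans": [0.06, 0.015, 0], "turn": -13.9, "aperture": 0}, {"trans": [0.0602, 0.0152, 0.03], "turn": -13.9, "aperture": 0}, {"trans": [0.0602, 0.0152, 0.07], "turn": -13.9, "aperture": 0}, {"trans": [0.0602, 0.0152, 0.1], "turn": -13.9, "aperture": 0}, {"trans": [0.0602, 0.0152, 0.1084], "turn": -13.9, "aperture": 0}, {"trans": [0.0602, 0.0152, 0.1084], "turn": -13.9, "aperture": 0}, {"trans": [0.0602, 0.0152, 0.1084], "turn": -13.9, "aperture": 0}]'; python3 go.py 0.0044 -0.0214 0.112
```

```text
clock: 22.6
tool_pos: [0.5532, -0.0349, 0.1138]
orientation: [-179.9, 0.0, -90.9]
force: [-0.1, 0.0, -0.5]
opening: 0.0003
gripper_force: 0.0
holder xyz [ 0.0043 -0.0228  0.1138] relyaw 160.98 F [ 0.06  0.13 -0.48] M [ 0.032  0.085 -0.014] t 22.6 j6 -17.6
delta [0.0004 0.0014 0.0018]
```

```bash
python3 drive.py '[{"trans": [0.008, 0.001, 0.001], "aperture": 0}, {"trans": [0.014, 0.0014, 0.0018], "aperture": 0}, {"trans": [0.019, 0.0014, 0.0018], "aperture": 0}, {"trans": [0.024, 0.0014, 0.0018], "aperture": 0}, {"trans": [0.03, 0.0014, 0.0018], "aperture": 0}, {"trans": [0.036, 0.0014, 0.0018], "aperture": 0}, {"trans": [0.042, 0.0014, 0.0018], "aperture": 0}, {"trans": [0.048, 0.0014, 0.0018], "aperture": 0}]'; python3 go.py
```

```text
clock: 23.6
tool_pos: [0.5507, -0.0829, 0.1113]
orientation: [-179.9, 0.0, -90.9]
force: [1.1, 4.4, 3.3]
opening: 0.0006
gripper_force: 2.0
holder xyz [-0.0405 -0.0056  0.1113] relyaw 161.0 F [ 3.85 -2.43  3.32] M [ 1.433 -0.128 -0.026] t 23.6 j6 -12.5
```

```bash
python3 drive.py '[{"trans": [0.007, 0, 0], "aperture": 0}, {"trans": [0.014, 0, 0], "aperture": 0}, {"trans": [0.02, 0, 0], "aperture": 0}, {"trans": [0.027, 0, 0.0005], "aperture": 0}, {"trans": [0.034, 0, 0.002], "aperture": 0}, {"trans": [0.041, 0, 0.006], "aperture": 0}, {"trans": [0.048, 0, 0.0115], "aperture": 0}, {"trans": [0.053, 0, 0.016], "aperture": 0}]'; python3 go.py
```

```text
clock: 24.6
tool_pos: [0.549, -0.1359, 0.0944]
orientation: [180.0, 0.0, -90.9]
force: [-0.3, 6.0, 3.0]
opening: 0.0005
gripper_force: 2.5
holder xyz [-0.0904  0.0125  0.0944] relyaw 160.96 F [ 5.76 -1.61  2.97] M [ 2.194  0.133 -0.004] t 24.6 j6 -6.8
```

```bash
python3 drive.py '[{"trans": [0.003, 0, 0.003], "aperture": 0}, {"trans": [0.005, 0, 0.006], "aperture": 0}, {"trans": [0.008, 0, 0.01], "aperture": 0}, {"trans": [0.01, 0, 0.0135], "aperture": 0}, {"trans": [0.0105, 0, 0.016], "aperture": 0}, {"trans": [0.0105, 0, 0.0175], "aperture": 0}]'; python3 go.py
```

```text
clock: 25.35
tool_pos: [0.5491, -0.1465, 0.0773]
orientation: [180.0, -0.0, -90.9]
force: [-1.0, 2.3, 5.8]
opening: 0.0006
gripper_force: 2.8
holder xyz [-0.1005  0.0157  0.0773] relyaw 160.98 F [2.54 0.23 5.83] M [ 0.97   0.397 -0.01 ] t 25.35 j6 -5.7
```

Still folding at 6 N. I'll press on to the end stop.

```bash
python3 drive.py '[{"trans": [0, 0, 0.0008], "aperture": 0}, {"trans": [0, 0, 0.0016], "aperture": 0}, {"trans": [0, 0, 0.0024], "aperture": 0}, {"trans": [0, 0, 0.0024], "aperture": 0}]'; python3 go.py
```

```text
clock: 25.85
tool_pos: [0.5494, -0.1467, 0.0761]
orientation: [-180.0, -0.1, -90.9]
force: [-3.1, 2.0, 12.6]
opening: 0.0004
gripper_force: 6.7
holder xyz [-0.1008  0.0154  0.0761] relyaw 161.02 F [ 2.85  2.32 12.56] M [ 0.819  1.214 -0.008] t 25.85 j6 -5.7
```

```bash
python3 drive.py '[{"trans": [0, 0, 0.0008], "aperture": 0}, {"trans": [0, 0, 0.0016], "aperture": 0}, {"trans": [0, 0, 0.0016], "aperture": 0}]'; python3 go.py
```

```text
clock: 26.22
tool_pos: [0.5497, -0.1469, 0.0754]
orientation: [-179.9, -0.1, -90.8]
force: [-5.7, 2.2, 21.6]
opening: 0.0006
gripper_force: 10.3
holder xyz [-0.1011  0.0152  0.0754] relyaw 161.05 F [ 3.85  4.71 21.63] M [0.791 2.002 0.052] t 26.23 j6 -5.7
```

End stop reached: the force rises stiffly to 22 N. I'll lift off and check.

```bash
python3 drive.py '[{"trans": [0, 0, -0.01], "aperture": 0}, {"trans": [0, 0, -0.06], "aperture": 0}, {"trans": [-0.05, 0, -0.11], "aperture": 0}, {"trans": [-0.11, 0, -0.13], "aperture": 0}, {"trans": [-0.16, 0, -0.13], "aperture": 0}, {"trans": [-0.16, 0, -0.13], "aperture": 0}, {"trans": [-0.16, 0, -0.13], "aperture": 0}]'; python3 go.py; python3 - <<'E'
from go import *
s=snap("wrist"); save(s,"w8.png",(170,0,470,270),2)
C=cloud(s); q=C-np.r_[o0,0]; Hx=np.stack([q[...,:2]@ex-OX,q[...,:2]@ey,C[...,2]],-1).reshape(-1,3)
z=s["z_map"].ravel()>.15; b=z&(abs(Hx[:,1])<.04)&(Hx[:,0]>-.17)&(Hx[:,2]<.1)
k=b&(Hx[:,2]>.044); t=Hx[k]; f=np.array([-.946,.324]); u=(t[:,:2]-[-.058,0])@f
for a in np.arange(-.01,.075,.012):
    i=(u>a)&(u<=a+.012)
    if i.sum()>3: print("u",round(a,3),i.sum(),"z",np.median(t[i,2]).round(4))
i=u>.025; p=np.polyfit(u[i],t[i,2],1); print("slope",p, "dir",np.degrees(np.arctan2(*(t[i,:2]-[-.058,0]).mean(0)[::-1])))
E
```

```text
clock: 27.1
tool_pos: [0.5512, 0.0136, 0.2029]
orientation: [179.9, -0.0, -90.9]
force: [-0.0, 0.1, 0.3]
opening: 0.0003
gripper_force: 0.0
holder xyz [ 0.051  -0.0361  0.2029] relyaw 161.03 F [ 0.11 -0.02  0.28] M [ 0.04   0.115 -0.031] t 27.1 j6 -22.6
u -0.01 440 z 0.0577
u 0.002 443 z 0.0528
u 0.014 461 z 0.0527
u 0.026 504 z 0.0527
u 0.038 514 z 0.0528
u 0.05 525 z 0.0525
u 0.062 47 z 0.0513
slope [-0.01271759  0.05311928] dir 161.47151745711824
```

View pics/w8.png

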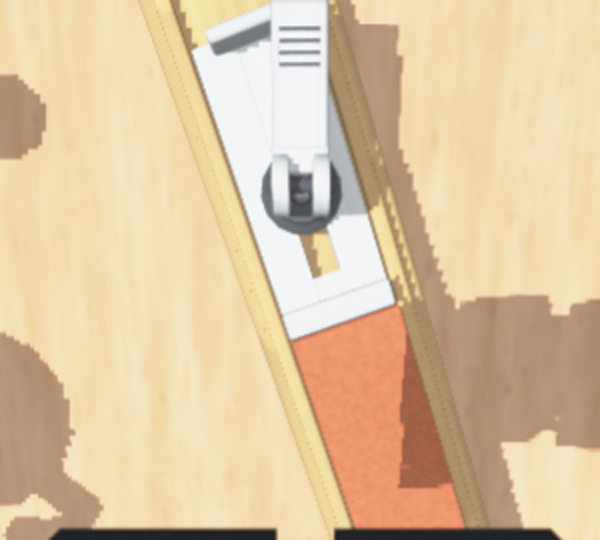

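The lever is folded level: its top is at 52.7 mm with a slope under 1°, running from the collar at (300,190) up over the tab. The jaw lip is flush against the stone at row ~320, with no gap. Handing in.

```bash
python3 -c "
from plant import ctrl
print(ctrl.close_job())"
```

```text
the job is handed in; nothing more can be done
None
```

I handed the job in at about 27 s: the stone sits tight between jaw and stop, the bolt is snug at about 0.27 N m, and the lever is folded level to its end stop; on the way the gripper brushed the bread box (about 5 N) and nudged the lever a few degrees, which I pulled back to open before cranking.

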